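# Shake the grinding jar to check that no ball was left inside

### The job

The closed grinding jar with the blue lid should have been emptied, but a heavy ball may still be inside. Lift it a hand's breadth above its place, hold it still, shake it briskly to and fro there, then hold it still again and feel for rattle or weight. If it is empty set it gently upright in the grey wash tray, if a ball is still inside set it gently upright in the red tray, and leave the green-lidded jar alone.

Things in the scene. Friction and masses are not known exactly. Their poses are not given: they have to be found in the camera images.
- jar_blue_centre (a point): centre (35 mm above the underside) of the loose jar to check: closed upright white cylinder 62 mm across, 70 mm high, its top 18 mm a blue lid that stays on; z up its length; stands on the bench (height 0); grip its side. Empty it weighs 225 to 275 g (2.2 to 2.7 N), with a 30 mm metal ball loose inside 410 to 510 g (4.0 to 5.0 N): unseen, differs from run to run
- jar_green_centre (a point): the same point of another loose jar of the same size and shape but with a green lid, standing on the bench near the blue-lidded one; a bystander, not to be touched
- tray_grey: grey open square tray, fixed to the bench, for jars found EMPTY: 150 x 150 mm outside, walls 5 mm thick and 30 mm high, floor 5 mm thick; origin at the centre of its underside on the bench, x and y along its sides, z up
- tray_red: red open square tray, fixed to the bench, same size and origin, for a jar that STILL HOLDS A BALL
Not all that is in view belongs to the job. Of the things shaped like the tray_grey, the grey one is meant.

How it is judged:
On the way, in this order (a step that is already met when the one before it is completed fails the run):
1. the blue-lidded jar is lifted clear of the bench, above its place, and held still (height (world z) of jar_blue_centre above 0.08 m and distance of jar_blue_centre from where it was at the start of the episode below 0.3 m and linear speed of jar_blue below 0.04 m/s and angular speed of jar_blue below 0.4 rad/s), for 0.2 s.
2. it is shaken one way (height (world z) of jar_blue_centre above 0.08 m and distance of jar_blue_centre from where it was at the start of the episode below 0.3 m and (linear speed of jar_blue above 0.1 m/s or angular speed of jar_blue above 1 rad/s)).
3. the shake turns round (height (world z) of jar_blue_centre above 0.08 m and distance of jar_blue_centre from where it was at the start of the episode below 0.3 m and linear speed of jar_blue below 0.06 m/s and angular speed of jar_blue below 0.6 rad/s).
4. it is shaken back (all of step 2).
5. it is held still again, above its place, to feel what is inside (all of step 1), for 0.3 s.
At the end, for the whole second after the job is handed in: The blue-lidded jar stands upright (within 10 degrees), released and at rest on the floor of a tray, its axis within 60 mm of the tray's centre: the grey tray if it is empty (it presses on the tray with less than 3.4 N), the red tray if a ball is still in it (more than 3.4 N) (((horizontal distance between jar_blue_centre and tray_grey below 0.06 m and contact force between jar_blue and tray_grey between 1 and 3.4 N) or (horizontal distance between jar_blue_centre and tray_red below 0.06 m and contact force between jar_blue and tray_red above 3.4 N)) and angle between jar_blue_centre's own z axis and vertical below 0.175 rad and height (world z) of jar_blue_centre below 0.05 m and linear speed of jar_blue below 0.02 m/s and angular speed of jar_blue below 0.3 rad/s); the robot touches nothing.
It fails at once if the green-lidded jar is moved by more than 20 mm (distance of jar_green_centre from where it was at the start of the episode above 0.02 m).
It fails at once if the blue-lidded jar is dropped or slammed into a tray (faster than 0.5 m/s) (linear speed of jar_blue above 0.5 m/s and height (world z) of jar_blue_centre below 0.08 m and (horizontal distance between jar_blue_centre and tray_grey below 0.1 m or horizontal distance between jar_blue_centre and tray_red below 0.1 m)).
It also fails if it takes over 45 s, if anything falls off the work surface, if the arm or the gripper's body presses on something with over 40 N, if the wrist force passes 120 N, or if a joint passes its speed limit or range.

### The arm

A 6-joint arm with a two-finger parallel gripper is mounted at the origin on the work surface. World frame = base frame: x ahead of the robot, y to its left, z up, the work surface at z = 0. Lengths are in m, angles in rad, forces in N, time in s.
With the tool pointing down it reaches from about 0.35 to 0.975 m from the base axis. Payload 4.9 kg.
Tool frame: the origin (TCP) lies at the very end of the fingers, on their centre line; the grasp point (between the pads) lies 19 mm behind it; x points along the fingers, z is the direction in which the jaws open and shut, and the axes are right-handed (so a half turn about x gives the same grasp; the last joint's range is limited). The gripper opens to 85 mm and grips with 20 to 120 N. Pads are 22 mm wide; open, the fingers measure 114 mm over their backs; the gripper's body (76 mm by 85 mm) begins 54 mm behind the grasp point. The pads swing forward as they close: fully open they stand 13 mm farther back than shut.
Start: joints at [-1.393, 0.053, 1.613, -0, 1.476, -0.119], TCP at [0.183, -0.598, 0.231] pointing down, gripper open.
Joint ranges: [-3.01, 3.01], [-1.01, 2.22], [0.06, 2.58], [-1.02, 4.17], [0.09, 2.62], [-3.14, 3.14]. Speed limits (rad/s): [2.57, 2.57, 3.14, 3.14, 3.14, 3.14].

### API

Orientations are given as a rotation vector (axis times angle).
In Python, from station import ctrl, imaging gives the robot as it stands. The module is installed in compiled form; this text tells all that it offers.
- The arm moves only by the shell command python3 -m jog 'ROWS' [FORCE]. ROWS is JSON, a list that holds one entry, the list of rows, each a list of 5 numbers: the shift along the tool's x, y, z in m, then the turn about the tool's x in rad, then the closure, from -1 (fully open) to 1 (shut). A call has 1 to 12 rows; each row is the pose to reach, as a shift and turn from the pose measured when the call began, along the tool's axes at that moment; what a row does not reach only later rows make up. A row lasts 1/10 s, in which the tool goes at most 50 mm and 8.59 degrees, less where a joint would pass 70% of its speed; a pose out of reach is approached as far as the arm can. A call with a gripper value outside its range is refused whole. The fingers move at their own pace and stop on an object; FORCE is the grip in N (left out, the last holds). Time passes only in rows, so rows that repeat a pose let the fingers close. It gives the time, the measured TCP pose, the force and the opening at its end, in the units of the state.
- ctrl.get_obs(): the state, without advancing time (a new reading comes with each control period).
- imaging.get_image(name): name is "scene" or "top" or "wrist"; returns a dict with "color" (480x640x3 uint8, red, green, blue), "intrinsics" (3x3 intrinsics, pixels), "distortion" ([k1, k2, p1, p2, k3] as OpenCV has them; the pictures are not rectified), "R" (3x3) and "t" (3): a world point X has camera coordinates R X + t. Camera axes: x right, y down, z forward; pixel columns grow to the right and rows downward; lengths in m; the calibration is good to about 2 mm. A picture is of the moment at which its call begins. There is no depth.
- ctrl.finish_job(): hands the job in, once; it reports no verdict.
The state is a dict: "t": time; "q": joint angles; "dq": joint speeds; "effort": joint torques, N m; "tool_pos": TCP position; "tool_rot": TCP orientation; "contact_force": force on the tool from outside, world axes, zero at the start; "wrist_torque": the same for the moment, N m; "opening": finger opening in m.
Only numpy, scipy, OpenCV 4.12 (cv2) and the standard library are available. Lean on these libraries where they do the work, as an engineer would, in place of code of your own. Each camera call takes 0.05 s, during which the arm holds its last target.

## Working session

There is one attempt and no reset: what is moved stays moved. The work goes in short steps, Python scripts to look and compute and a shell command to move; the robot and the scene stay as the last step left them, time stands still between calls to the robot, and variables do not carry over. Pictures are saved under pics/ and viewed, and the job is handed in when it is done.

```bash
mkdir -p pics; cat > h.py <<'E'
import numpy as np,cv2
from station import ctrl,imaging
def grab(n,f):
    d=imaging.get_image(n); cv2.imwrite('pics/'+f,d['color'][:,:,::-1]); return d
def ray(d,u,v,z):
    p=cv2.undistortPoints(np.array([[[u,v]]],float),np.array(d['intrinsics'],float),np.array(d['distortion'],float))[0,0]
    R=np.array(d['R']);t=np.array(d['t']); c=-R.T@t; r=R.T@np.array([p[0],p[1],1.])
    return c+r*(z-c[2])/r[2]
E
python3 - <<'E'
from h import *
import pickle
D={n:grab(n,n+'1.png') for n in('scene','top')}
pickle.dump(D,open('d.pkl','wb'))
o=ctrl.get_obs();print(o)
for n in D: print(n,-np.array(D[n]['R']).T@np.array(D[n]['t']))
E
```

```text
{'t': 0.1, 'q': array([-1.39301002e+00,  5.33065851e-02,  1.61416275e+00,  3.13339983e-05,
        1.47598308e+00, -1.19000710e-01]), 'dq': array([-0.00052625, -0.00109211, -0.00216653,  0.00038704,  0.00098402,
        0.00039527]), 'effort': array([ 1.64287976e-03, -3.94901955e+01, -3.71362066e+01,  2.95988480e-05,
        3.92277871e-03, -1.71241265e-05]), 'tool_pos': array([ 0.18268931, -0.5971176 ,  0.23017257]), 'tool_rot': array([ 0.98911753,  1.33647317, -0.98696049]), 'contact_force': array([-0.86454587, -1.18527367, -0.31904401]), 'wrist_torque': array([ 0.01764478, -0.04489213,  0.01327504]), 'opening': 0.08544813557801578}
scene [ 0.88965707 -0.61315519  0.84884068]
top [ 0.29627072 -0.0194457   1.34132352]
```

View pics/scene1.png

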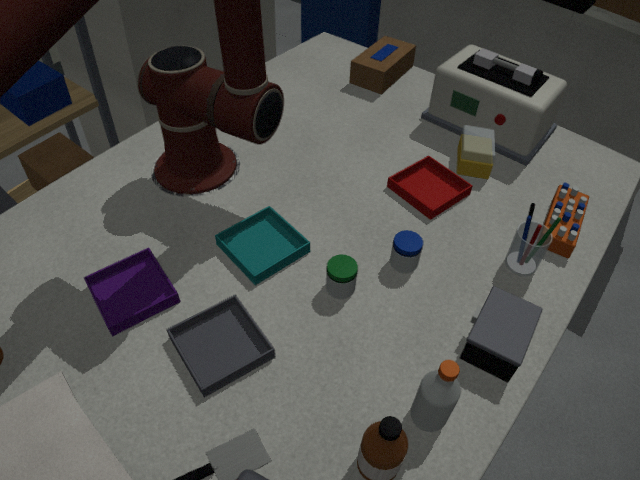

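View pics/top1.png

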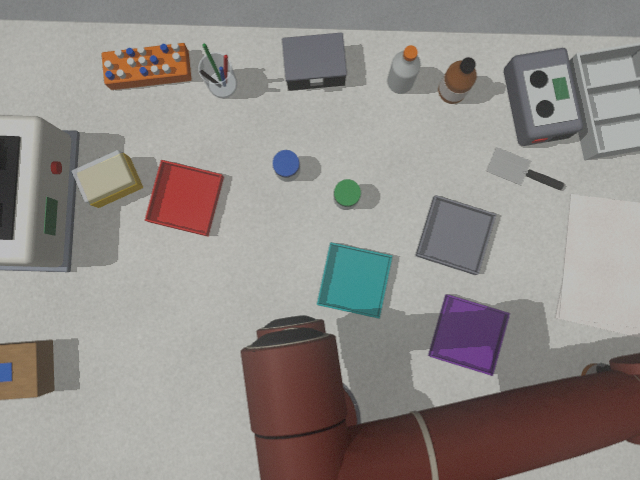

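The top view shows the blue lid at about (286,163), the green at (347,193), the red tray at (185,198) and the grey tray at (456,235). The scene view agrees, with the blue lid at (407,243). Next I'll measure these positions.

```bash
cat > m.py <<'E'
from h import *
import pickle
from scipy.spatial.transform import Rotation as Ro
D=pickle.load(open('d.pkl','rb'))
def blob(n,c,near):
    hsv=cv2.cvtColor(D[n]['color'],cv2.COLOR_RGB2HSV)
    lo,hi={'blue':((105,120,60),(125,255,255)),'green':((50,120,40),(75,255,255)),'red':((0,150,60),(6,255,255)),'grey':((0,0,40),(179,60,125))}[c]
    m=cv2.inRange(hsv,lo,hi)
    if c=='red': m|=cv2.inRange(hsv,(172,150,60),(179,255,255))
    cs,_=cv2.findContours(m,cv2.RETR_EXTERNAL,cv2.CHAIN_APPROX_NONE)
    k=min((x for x in cs if cv2.contourArea(x)>150),key=lambda x:abs(cv2.pointPolygonTest(x,near,True)) if cv2.pointPolygonTest(x,near,True)<0 else 0)
    return k
for n,pts in(('top',{'blue':(286,163),'green':(347,193),'red':(185,198),'grey':(456,235)}),('scene',{'blue':(407,243),'green':(342,267),'red':(430,187),'grey':(220,345)})):
    for c,p in pts.items():
        k=blob(n,c,p)
        z=.07 if c in('blue','green') else .03
        if z==.07:
            w=np.array([ray(D[n],*q,z)[:2] for q in k[:,0]],np.float32)
            (cx,cy),r=cv2.minEnclosingCircle(w); e=cv2.fitEllipse(k)
            print(n,c,'circ',cx,cy,r,'px',e[0],e[1],'ctr z.07',ray(D[n],*e[0],.07)[:2], 'z.061',ray(D[n],*e[0],.061)[:2])
        else:
            w=np.array([ray(D[n],*q,z)[:2] for q in k[:,0]],np.float32)
            print(n,c,cv2.minAreaRect(w))
o=ctrl.get_obs();print(Ro.from_rotvec(o['tool_rot']).as_matrix().round(3),o['tool_pos'])
E
python3 m.py
```

```text
top blue circ 0.5925552845001221 0.07443001866340637 0.029824020341038704 px (285.4681701660156, 162.74853515625) (24.52469825744629, 24.811553955078125) ctr z.07 [0.59226576 0.07393036] z.061 [0.59436118 0.07459139]Traceback (most recent call last):
  File "m.py", line 15, in <module>
    k=blob(n,c,p)
  File "m.py", line 11, in blob
    k=min((x for x in cs if cv2.contourArea(x)>150),key=lambda x:abs(cv2.pointPolygonTest(x,near,True)) if cv2.pointPolygonTest(x,near,True)<0 else 0)
ValueError: min() iterable argument is empty
```

```bash
sed -i 's/(50,120,40),(75/(45,100,30),(82/' m.py; python3 -c "
import cv2
for n,p in(('top1',(347,193)),('scene1',(342,267))):
  print(cv2.cvtColor(cv2.imread('pics/%s.png'%n),cv2.COLOR_BGR2HSV)[p[1]-2,p[0]])"; python3 m.py
```

```text
[ 66 113 136]
[ 65 168  85]
top blue circ 0.5925552845001221 0.07443001866340637 0.029824020341038704 px (285.4681701660156, 162.74853515625) (24.52469825744629, 24.811553955078125) ctr z.07 [0.59226576 0.07393036] z.061 [0.59436118 0.07459139]
top green circ 0.5279356241226196 -0.0686841756105423 0.029572974890470505 px (346.99761962890625, 192.27236938476562) (24.44289779663086, 24.753448486328125) ctr z.07 [ 0.52776584 -0.06890114] z.061 [ 0.52940465 -0.06925125]
top red ((0.5117643475532532, 0.3096485733985901), (0.13611319661140442, 0.13417822122573853), 78.22547912597656)
top grey ((0.4426402151584625, -0.32777509093284607), (0.15481068193912506, 0.15393197536468506), 73.85481262207031)
scene blue circ 0.5933448672294617 0.07369185984134674 0.03073940798640251 px (408.01458740234375, 240.9471893310547) (20.116897583007812, 28.4672794342041) ctr z.07 [0.59377664 0.07287923] z.061 [0.59035755 0.0808068 ]
scene green circ 0.5324388742446899 -0.07416989654302597 0.03581233695149422 px (341.6540222167969, 267.8028869628906) (26.481822967529297, 29.613840103149414) ctr z.07 [ 0.53165177 -0.07372349] z.061 [ 0.5275148  -0.06749002]
scene red ((0.5140440464019775, 0.31375226378440857), (0.15041647851467133, 0.14956270158290863), 77.95748901367188)
scene grey ((0.36599138379096985, 0.5078219175338745), (2.3784689903259277, 1.9787559509277344), 42.16611862182617)
[[-0.     0.956  0.292]
 [ 0.002  0.292 -0.956]
 [-1.     0.    -0.002]] [ 0.18268931 -0.5971176   0.23017257]
```

Blue is at (0.593, 0.074), green at (0.529, -0.070), red at (0.513, 0.312) and grey at about (0.443, -0.328). The jaw line stays clear of the green jar, so I'll move above blue.

```bash
python3 -m jog '[[[0,0.587,-0.522,0,-1],[0,0.587,-0.522,0,-1],[0,0.587,-0.522,0,-1],[0,0.587,-0.522,0,-1],[0,0.587,-0.522,0,-1],[0,0.587,-0.522,0,-1],[0,0.587,-0.522,0,-1],[0,0.587,-0.522,0,-1],[0,0.587,-0.522,0,-1],[0,0.587,-0.522,0,-1],[0,0.587,-0.522,0,-1],[0,0.587,-0.522,0,-1]]]' 40
```

```text
t: 1.3
tool_pos: [0.4952, -0.083, 0.231]
tool_rot: [0.989, 1.337, -0.987]
contact_force: [0.7, -0.7, 0.8]
opening: 0.0851
```

```bash
cat > to.py <<'E'
import sys
from h import *
from scipy.spatial.transform import Rotation as Ro
o=ctrl.get_obs();M=Ro.from_rotvec(o['tool_rot']).as_matrix()
g=np.array([float(a) for a in sys.argv[1:4]])
print('t',o['t'],'pos',o['tool_pos'].round(4),'shift',(M.T@(g-o['tool_pos'])).round(4),'q',o['q'].round(2),'F',o['contact_force'].round(2),'open',o['opening'])
print(M.round(3))
E
python3 to.py .5925 .0742 .23
```

```text
t 1.3 pos [ 0.4952 -0.083   0.231 ] shift [ 0.0013  0.1391 -0.1218] q [-0.32 -0.25  1.89  0.    1.5   0.96] F [ 0.7  -0.75  0.84] open 0.08513847963104944
[[-0.     0.956  0.293]
 [ 0.002  0.293 -0.956]
 [-1.     0.    -0.002]]
```

```bash
python3 -m jog '[[[0.001,0.139,-0.122,0,-1],[0.001,0.139,-0.122,0,-1],[0.001,0.139,-0.122,0,-1],[0.001,0.139,-0.122,0,-1],[0.001,0.139,-0.122,0,-1],[0.001,0.139,-0.122,0,-1]]]'
python3 to.py .5925 .0742 .015; python3 - <<'E'
from h import *
import pickle
D={n:grab(n,n+'2.png') for n in('wrist','top')};pickle.dump(D,open('d2.pkl','wb'))
E
```

```text
t: 1.9
tool_pos: [0.5921, 0.075, 0.2293]
tool_rot: [0.987, 1.338, -0.987]
contact_force: [-0.6, -0.6, 1.2]
opening: 0.0856
t 1.9 pos [0.5921 0.075  0.2293] shift [0.2143 0.0005 0.0012] q [ 0.   -0.01  1.68  0.    1.47  1.27] F [-0.59 -0.55  1.19] open 0.0856331441418329
[[-0.002  0.956  0.294]
 [ 0.001  0.294 -0.956]
 [-1.    -0.002 -0.002]]
```

View pics/wrist2.png

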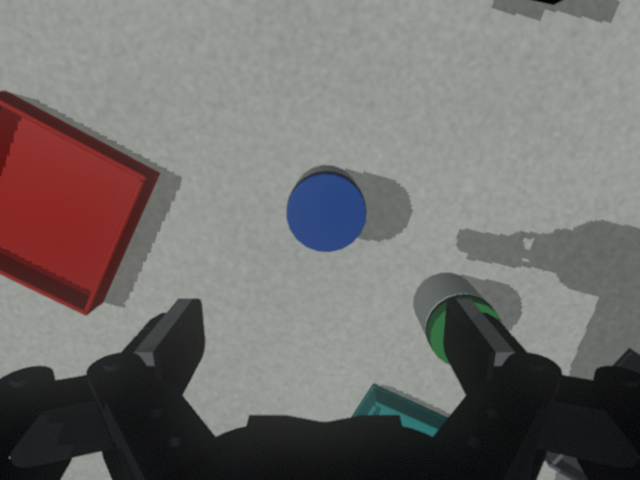

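View pics/top2.png

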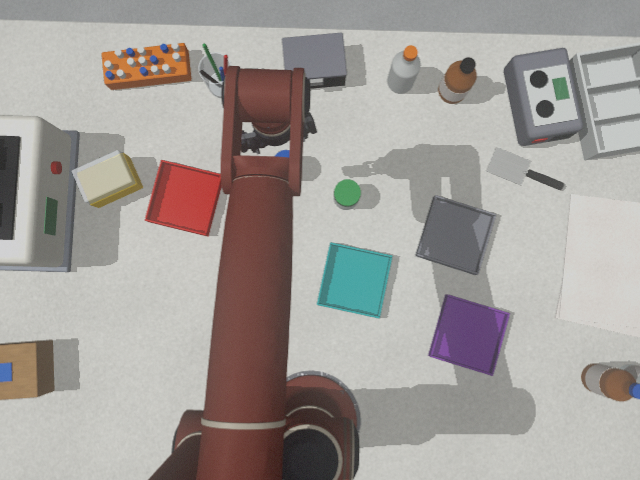

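The wrist view shows the blue lid centred near (327,211), between the fingers, with the green jar clear at the right. I'll cross-check the lid from this view, along with where the TCP should project.

```bash
python3 - <<'E'
from h import *
import pickle
d=pickle.load(open('d2.pkl','rb'))['wrist']
m=cv2.inRange(cv2.cvtColor(d['color'],cv2.COLOR_RGB2HSV),(105,120,40),(125,255,255))
k=max(cv2.findContours(m,0,1)[0],key=cv2.contourArea)
w=np.array([ray(d,*q,.07)[:2] for q in k[:,0]],np.float32)
print(cv2.minEnclosingCircle(w))
E
```

```text
((0.5952495336532593, 0.07319013774394989), 0.030451253056526184)
```

Three views agree to about 2 mm, with a mean of (0.5935, 0.0737). Next I descend.

```bash
python3 -m jog '[[[0.04,0.001,0.001,0,-1],[0.08,0.001,0.001,0,-1],[0.12,0.001,0.001,0,-1],[0.15,0.001,0.001,0,-1],[0.175,0.001,0.001,0,-1],[0.195,0.001,0.001,0,-1],[0.213,0.001,0.001,0,-1],[0.213,0.001,0.001,0,-1]]]'
python3 to.py .5935 .0737 .015
```

```text
t: 2.8
tool_pos: [0.5899, 0.0719, 0.0138]
tool_rot: [0.988, 1.341, -0.993]
contact_force: [-0.4, 0.5, 0.5]
opening: 0.0853
t 2.8 pos [0.5899 0.0719 0.0138] shift [-0.0012  0.004  -0.0007] q [-0.    0.22  1.83  0.    1.11  1.27] F [-0.36  0.49  0.55] open 0.08529932886537775
[[-0.007  0.957  0.29 ]
 [ 0.001  0.29  -0.957]
 [-1.    -0.007 -0.003]]
```

```bash
python3 -m jog '[[[-0.001,0.004,0,0,-1],[-0.001,0.004,0,0,0],[-0.001,0.004,0,0,1],[-0.001,0.004,0,0,1],[-0.001,0.004,0,0,1],[-0.001,0.004,0,0,1],[-0.001,0.004,0,0,1],[-0.001,0.004,0,0,1]]]' 40
python3 to.py .5935 .0737 .115
```

```text
t: 3.6
tool_pos: [0.5952, 0.073, 0.0169]
tool_rot: [0.989, 1.338, -0.992]
contact_force: [-1.1, 0.1, 5.8]
opening: 0.0618
t 3.6 pos [0.5952 0.073  0.0169] shift [-0.0981 -0.0018 -0.0014] q [-0.    0.22  1.81  0.    1.11  1.27] F [-1.07  0.11  5.84] open 0.06180663224639623
[[-0.004  0.957  0.29 ]
 [ 0.001  0.29  -0.957]
 [-1.    -0.004 -0.002]]
```

Gripped at 61.8 mm. I'll lift it gently and hold.

```bash
python3 -m jog '[[[-0.01,0,0,0,1],[-0.025,0,0,0,1],[-0.045,0,0,0,1],[-0.065,0,0,0,1],[-0.085,0,0,0,1],[-0.1,0,0,0,1],[-0.11,0,0,0,1],[-0.11,0,0,0,1]]]' 60
for i in 1 2 3; do python3 -m jog '[[[0,0,0,0,1],[0,0,0,0,1]]]' | tr '\n' ' '; echo; done
python3 - <<'E'
from h import *
grab('scene','scene3.png')
E
```

```text
t: 4.4
tool_pos: [0.5967, 0.0729, 0.1289]
tool_rot: [0.99, 1.335, -0.99]
contact_force: [-0.2, 0.3, -2.0]
opening: 0.0612
t: 4.6 tool_pos: [0.5961, 0.0729, 0.1279] tool_rot: [0.989, 1.337, -0.991] contact_force: [-0.6, 0.1, -2.8] opening: 0.0611 
t: 4.8 tool_pos: [0.5954, 0.0729, 0.1267] tool_rot: [0.989, 1.339, -0.992] contact_force: [-0.7, -0.0, -3.1] opening: 0.0614 
t: 5.0 tool_pos: [0.5951, 0.0729, 0.1262] tool_rot: [0.988, 1.339, -0.993] contact_force: [-0.2, 0.2, -2.5] opening: 0.0609
```

View pics/scene3.png

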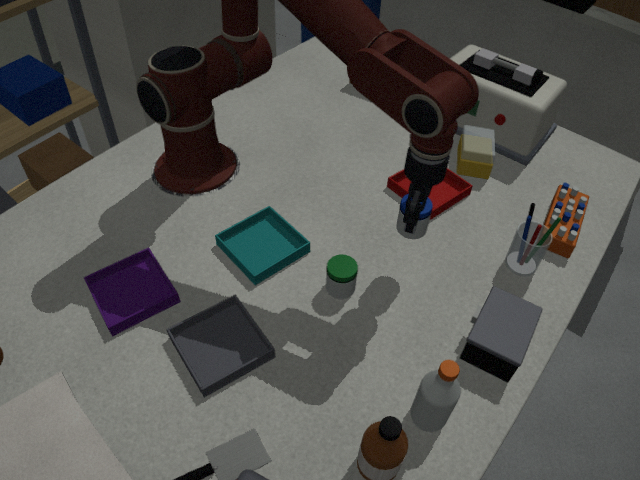

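The scene view shows the jar held clear of the bench near (415,215), with the green jar untouched. The weight reading of about -2.8 N is noisy, so I'll shake and then take many readings.

```bash
python3 -m jog '[[[0,0.035,0,0,1],[0,0.06,0,0,1],[0,0.06,0,0,1],[0,0.06,0,0,1],[0,0.025,0,0,1],[0,-0.02,0,0,1],[0,-0.02,0,0,1],[0,-0.02,0,0,1],[0,0.02,0,0,1],[0,0.04,0,0,1],[0,0.04,0,0,1],[0,0.04,0,0,1]]]' 60
python3 -m jog '[[[0,-0.03,0,0,1],[0,-0.04,0,0,1],[0,-0.04,0,0,1],[0,-0.04,0,0,1],[0,-0.04,0,0,1],[0,-0.04,0,0,1],[0,-0.04,0,0,1],[0,-0.04,0,0,1]]]'
for i in 1 2 3 4 5 6 7 8; do python3 -m jog '[[[0,0,0,0,1]]]' | tr '\n' ' '; echo; done
python3 - <<'E'
from h import *
F=[];
for i in range(10):
    imaging.get_image('wrist');F.append(ctrl.get_obs()['contact_force'])
F=np.array(F);print(F.mean(0),F.std(0)); o=ctrl.get_obs();print(o['effort'],o['wrist_torque'],o['t'])
E
```

```text
t: 6.25
tool_pos: [0.6345, 0.0846, 0.1267]
tool_rot: [0.989, 1.338, -0.992]
contact_force: [-0.5, 0.1, -2.2]
opening: 0.0614
t: 7.05
tool_pos: [0.5965, 0.0731, 0.1268]
tool_rot: [0.989, 1.338, -0.992]
contact_force: [-0.1, -0.6, -1.2]
opening: 0.0612
t: 7.15 tool_pos: [0.5965, 0.0732, 0.1268] tool_rot: [0.988, 1.339, -0.992] contact_force: [-0.8, 0.5, -2.1] opening: 0.0615 
t: 7.25 tool_pos: [0.5966, 0.0732, 0.1267] tool_rot: [0.988, 1.339, -0.992] contact_force: [0.0, -0.1, -2.5] opening: 0.0614 
t: 7.35 tool_pos: [0.5966, 0.0732, 0.1267] tool_rot: [0.988, 1.339, -0.992] contact_force: [-1.4, -0.2, -1.6] opening: 0.061 
t: 7.45 tool_pos: [0.5966, 0.0732, 0.1266] tool_rot: [0.988, 1.339, -0.992] contact_force: [-0.5, -1.4, -2.0] opening: 0.0613 
t: 7.55 tool_pos: [0.5966, 0.0732, 0.1267] tool_rot: [0.988, 1.339, -0.992] contact_force: [-0.3, -0.1, -1.9] opening: 0.0615 
t: 7.65 tool_pos: [0.5966, 0.0732, 0.1266] tool_rot: [0.988, 1.339, -0.992] contact_force: [-0.3, -0.7, -1.7] opening: 0.0616 
t: 7.75 tool_pos: [0.5966, 0.0732, 0.1266] tool_rot: [0.988, 1.339, -0.992] contact_force: [-0.0, -0.4, -3.1] opening: 0.061 
t: 7.85 tool_pos: [0.5966, 0.0732, 0.1267] tool_rot: [0.988, 1.339, -0.992] contact_force: [0.1, -0.1, -1.7] opening: 0.0612 
[ 0.12433439 -0.1985749  -2.28600565] [0.47018266 0.49054982 0.30150247]
[ 1.19043729e-03 -3.98665237e+01 -3.60397804e+01  2.79802858e-03
  1.96992449e-02 -2.03272373e-05] [-0.01376902  0.07375073  0.03599801] 8.35
```

The mean Fz is -2.2 N, against an unloaded baseline of about +0.5 ± 0.6. That puts the weight at about 2.7 N with no rattle. With a ball the reading would be about -3.5 to -4.5, so the jar is empty and goes in the grey tray. I'll check the grey tray centre from the second view.

```bash
python3 - <<'E'
from h import *
import pickle
D=pickle.load(open('d.pkl','rb'))
for n,c in(('scene',[(235,298),(273,348),(207,391),(168,337)]),('top',[(436,197),(496,213),(476,274),(416,256)])):
    w=np.array([ray(D[n],*q,.03)[:2] for q in c]);print(n,w.round(3).tolist(),w.mean(0),np.linalg.norm(np.diff(w,axis=0),axis=1))
E
python3 to.py .444 -.328 .1267
```

```text
scene [[0.4, -0.243], [0.533, -0.278], [0.504, -0.416], [0.368, -0.389]] [ 0.45130683 -0.33136182] [0.1377623  0.14076043 0.13841167]
top [[0.53, -0.28], [0.496, -0.421], [0.351, -0.375], [0.389, -0.235]] [ 0.44147469 -0.32788066] [0.14512569 0.15161915 0.14507146]
t 8.35 pos [0.5966 0.0732 0.1267] shift [ 3.000e-04 -2.626e-01  3.395e-01] q [-0.    0.09  1.76  0.    1.3   1.27] F [ 0.09 -0.36 -2.26] open 0.061243723660714726
[[-0.005  0.957  0.291]
 [ 0.001  0.291 -0.957]
 [-1.    -0.004 -0.002]]
```

```bash
python3 -m jog '[[[-0.04,0,0,0,1],[-0.08,0,0,0,1],[-0.08,-0.015,0.02,0,1],[-0.08,-0.04,0.05,0,1],[-0.08,-0.065,0.085,0,1],[-0.08,-0.09,0.12,0,1],[-0.08,-0.115,0.15,0,1],[-0.08,-0.14,0.185,0,1],[-0.08,-0.165,0.215,0,1],[-0.08,-0.19,0.245,0,1],[-0.08,-0.21,0.27,0,1],[-0.08,-0.21,0.27,0,1]]]'
python3 to.py .445 -.329 .2
```

```text
t: 9.55
tool_pos: [0.4731, -0.2494, 0.2071]
tool_rot: [0.991, 1.336, -0.996]
contact_force: [0.5, -0.1, -2.5]
opening: 0.0614
t 9.55 pos [ 0.4731 -0.2494  0.2071] shift [ 0.0073 -0.0497  0.0683] q [-0.62 -0.15  1.85 -0.    1.45  0.66] F [ 0.54 -0.12 -2.55] open 0.06135073532558071
[[-0.005  0.958  0.286]
 [-0.     0.286 -0.958]
 [-1.    -0.005 -0.001]]
```

```bash
python3 -m jog '[[[0.007,-0.02,0.03,0,1],[0.007,-0.04,0.055,0,1],[0.007,-0.05,0.068,0,1],[0.007,-0.05,0.068,0,1],[0.007,-0.05,0.068,0,1]]]'
python3 to.py .445 -.329 .023
python3 - <<'E'
from h import *
grab('wrist','wrist4.png');grab('scene','scene4.png')
E
```

```text
t: 10.05
tool_pos: [0.445, -0.3281, 0.2003]
tool_rot: [0.992, 1.336, -0.995]
contact_force: [0.7, 0.3, -2.2]
opening: 0.0612
t 10.05 pos [ 0.445  -0.3281  0.2003] shift [0.1773 0.0005 0.0011] q [-0.77 -0.1   1.81 -0.    1.43  0.51] F [ 0.67  0.26 -2.25] open 0.061182568984394586
[[-0.004  0.958  0.286]
 [ 0.     0.286 -0.958]
 [-1.    -0.004 -0.002]]
```

View pics/wrist4.png

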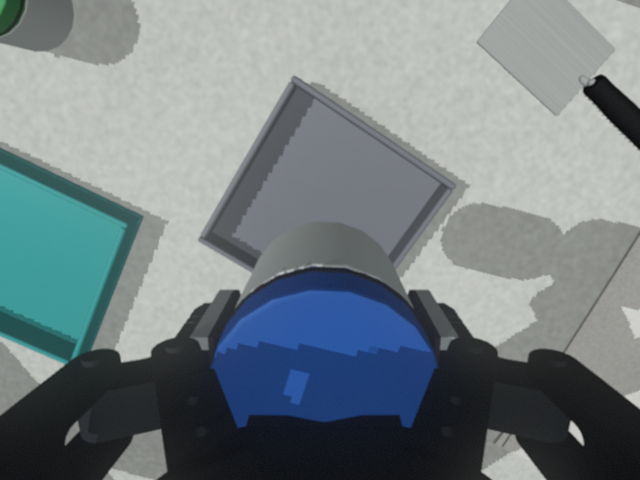

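View pics/scene4.png

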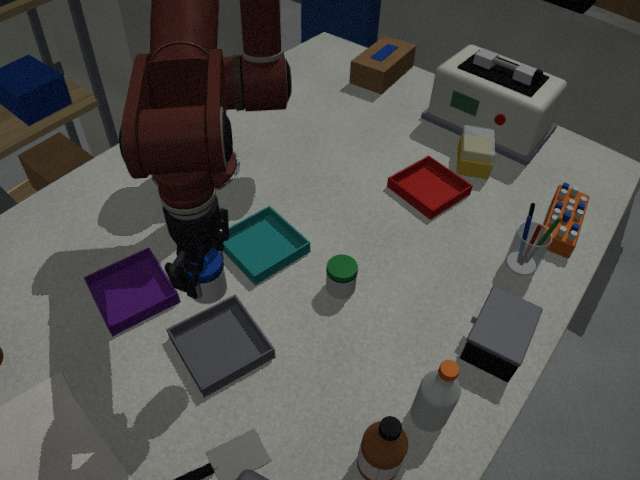

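The wrist view shows the grey tray corners at (295,78), (455,187) and (200,240), with the jar in front of it at height. The jar was gripped with the TCP at 0.017 on the bench, so the underside touches the tray floor at TCP 0.022. I'll descend, slowing near the end.

```bash
python3 -m jog '[[[0.03,0,0.001,0,1],[0.06,0,0.001,0,1],[0.09,0,0.001,0,1],[0.115,0,0.001,0,1],[0.135,0,0.001,0,1],[0.15,0,0.001,0,1],[0.16,0,0.001,0,1],[0.165,0,0.001,0,1],[0.165,0,0.001,0,1],[0.165,0,0.001,0,1]]]'
python3 to.py .445 -.329 .022
```

```text
t: 11.15
tool_pos: [0.4454, -0.3292, 0.0363]
tool_rot: [0.99, 1.335, -0.995]
contact_force: [0.3, -0.9, -1.1]
opening: 0.0612
t 11.15 pos [ 0.4454 -0.3292  0.0363] shift [ 0.0143 -0.0003 -0.0003] q [-0.77  0.09  1.92 -0.    1.13  0.51] F [ 0.34 -0.88 -1.11] open 0.06120908814140107
[[-0.003  0.958  0.287]
 [-0.001  0.287 -0.958]
 [-1.    -0.003  0.   ]]
```

```bash
python3 -m jog '[[[0.004,0,0,0,1],[0.008,0,0,0,1],[0.011,0,0,0,1],[0.013,0,0,0,1],[0.014,0,0,0,1],[0.014,0,0,0,1],[0.014,0,0,0,1]]]'
python3 to.py .445 -.329 .022
```

```text
t: 11.85
tool_pos: [0.4454, -0.3293, 0.0224]
tool_rot: [0.99, 1.335, -0.994]
contact_force: [0.0, -0.2, -2.6]
opening: 0.0614
t 11.85 pos [ 0.4454 -0.3293  0.0224] shift [ 0.0004 -0.0003 -0.0004] q [-0.77  0.11  1.93 -0.    1.11  0.51] F [ 0.04 -0.22 -2.6 ] open 0.06141671479437136
[[-0.003  0.958  0.287]
 [-0.001  0.287 -0.958]
 [-1.    -0.003  0.   ]]
```

There's no contact yet, so I'll go down in millimetre steps.

```bash
for i in 1 2 3 4; do python3 -m jog '[[[0.001,0,0,0,1],[0.001,0,0,0,1],[0.001,0,0,0,1]]]' | grep -E "pos|force"; done
```

```text
tool_pos: [0.4456, -0.3294, 0.022]
contact_force: [-2.6, 2.0, 4.2]
tool_pos: [0.4456, -0.3294, 0.022]
contact_force: [-3.4, 1.9, 6.7]
tool_pos: [0.4456, -0.3294, 0.022]
contact_force: [-3.2, 2.5, 7.2]
tool_pos: [0.4456, -0.3295, 0.022]
contact_force: [-4.5, 4.2, 7.9]
```

It's in contact at 7 N, so I'll release.

```bash
python3 -m jog '[[[0,0,0,0,1],[0,0,0,0,0.2],[0,0,0,0,0],[0,0,0,0,-0.3],[0,0,0,0,-0.6],[0,0,0,0,-0.8],[0,0,0,0,-0.8],[0,0,0,0,-0.8]]]' 20
python3 - <<'E'
from h import *
grab('wrist','wrist5.png');grab('scene','scene5.png')
E
```

```text
t: 13.85
tool_pos: [0.4456, -0.3295, 0.022]
tool_rot: [0.99, 1.337, -0.995]
contact_force: [-0.5, -0.4, -0.3]
opening: 0.0771
```

View pics/wrist5.png

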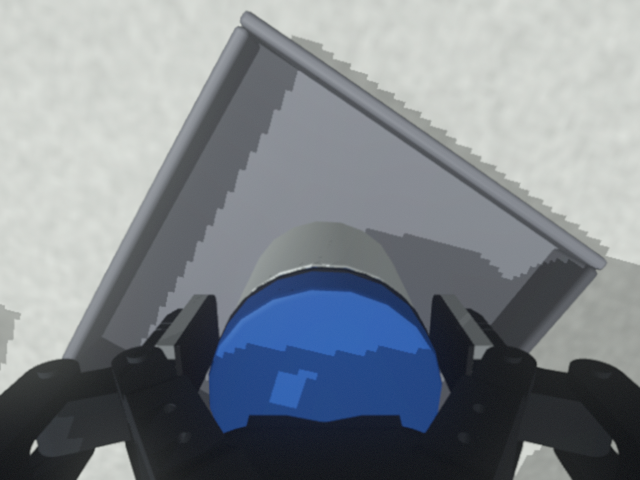

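View pics/scene5.png

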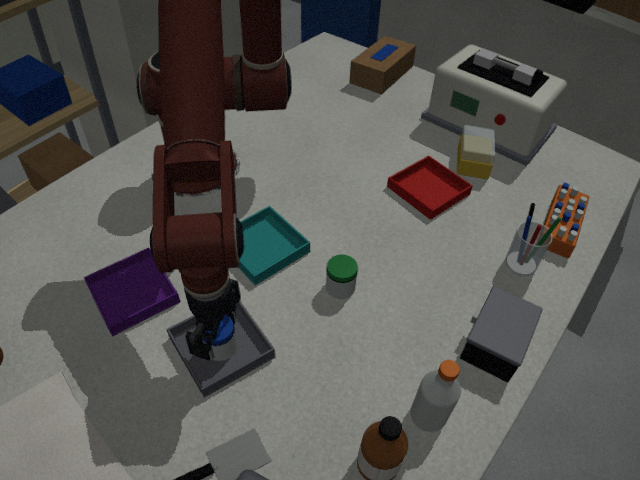

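Both views show the jar upright in the grey tray, with a gap at both fingers. Now I retreat straight up.

```bash
python3 -m jog '[[[-0.015,0,0,0,-0.8],[-0.04,0,0,0,-0.8],[-0.08,0,0,0,-0.8],[-0.12,0,0,0,-0.8],[-0.16,0,0,0,-0.8],[-0.19,0,0,0,-0.8],[-0.19,0,0,0,-0.8],[-0.19,0,0,0,-0.8]]]'
python3 - <<'E'
from h import *
F=[]
for i in range(10): imaging.get_image('wrist');F.append(ctrl.get_obs()['contact_force'])
print(np.mean(F,0),np.std(F,0))
d=grab('wrist','wrist6.png');grab('scene','scene6.png')
m=cv2.inRange(cv2.cvtColor(d['color'],cv2.COLOR_RGB2HSV),(105,120,40),(125,255,255))
k=max(cv2.findContours(m,0,1)[0],key=cv2.contourArea)
print(cv2.minEnclosingCircle(np.array([ray(d,*q,.075)[:2] for q in k[:,0]],np.float32)),ctrl.get_obs()['t'])
E
```

```text
t: 14.75
tool_pos: [0.4468, -0.3298, 0.2139]
tool_rot: [0.989, 1.334, -0.994]
contact_force: [-0.1, 0.7, -1.0]
opening: 0.0769
[-0.16299289 -0.12197943 -0.30153517] [0.50480137 0.46709444 0.45284528]
((0.44694384932518005, -0.3309384286403656), 0.031027916818857193) 15.35
```

View pics/scene6.png

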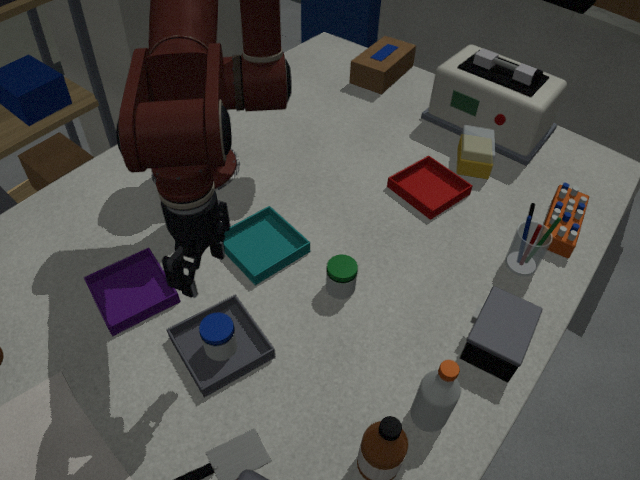

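View pics/wrist6.png

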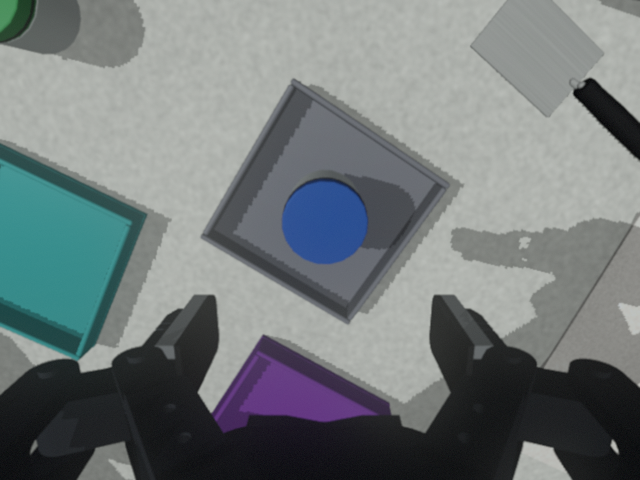

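The jar stands upright in the grey tray, with its lid at (325,221) in the wrist view and (217,328) in the scene view. The green jar is still at (342,267). The unloaded reading is -0.3 N against -2.3 N loaded, which confirms it's empty.

```bash
python3 -c "
from station import ctrl
print(ctrl.finish_job())"
```

```text
the job is handed in; nothing more can be done
None
```

I found the blue-lidded jar empty, set it upright in the grey tray, and handed the job in; no verdict was reported. I gripped it by its side, lifted it about 110 mm, held it still, shook it to and fro, then held it still again to weigh it.

**Weight:** the wrist force averaged -2.2 to -2.3 N while holding the jar. Unloaded, it read about +0.5 N (a few readings before the lift) and -0.3 N (ten-reading mean after release). That makes the jar about 2.0 to 2.7 N, which fits an empty jar and not the 4.0 to 5.0 N of one with a ball. The readings are noisy by about 0.5 N. I felt no rattle, but sampled only at intervals.

**Last checks:**
- **Position:** the wrist view puts the jar axis at (0.447, -0.331), about 2 to 6 mm from the tray centre depending on the view used to measure it.
- **State:** the jar is upright and released, and the gripper is about 0.19 m clear above it.
- **Green jar:** it was at the same pixels in the scene picture at the end as at the start.
- **Time:** the job took about 15.4 s.

The two views of the grey tray's centre differed by about 10 mm, well inside the 60 mm allowed. I did not measure the jar's speed during the shake, only commanded it at roughly 0.25 to 0.45 m/s.

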